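# Open the cell-stacking cradle to its marker

## Robot

A 6-joint arm with a two-finger parallel gripper is mounted at the origin on the work surface. World frame = base frame: x ahead of the robot, y to its left, z up, the work surface at z = 0. Lengths are in m, angles in rad, forces in N, time in s.
With the tool pointing down it reaches from about 0.25 to 0.85 m from the base axis. Payload 12.5 kg.
Tool frame: the origin (TCP) lies between the finger pads; the fingertips stand 19 mm ahead of it and the grasp point (between the pads) is the TCP (robot.tips_ahead is the z of the fingertips in the tool frame, in m); z points along the fingers, y is the line along which they close (so a half turn about z gives the same grasp; the last joint's range is limited). The gripper opens to 93 mm and grips with 3 to 60 N. Pads are 15 mm wide; open, the fingers measure 128 mm over their backs; the gripper's body (75 mm by 188 mm) begins 65 mm behind the grasp point.
Start: joints at [-1.357, 0.351, 1.652, -0, 1.139, -0.085], TCP at [0.162, -0.526, 0.238] pointing down, gripper open.
Joint ranges: [-2.75, 2.75], [-0.79, 2.1], [0.01, 2.65], [-1.57, 4.71], [0.07, 3.14], [-2.87, 2.87]. Speed limits (rad/s): [2.22, 2.22, 2.79, 3.14, 3.14, 3.14].

## Interface

Orientations are given as [roll, pitch, yaw] about the fixed x, y, z axes, in that order (R = Rz(yaw) Ry(pitch) Rx(roll)).
In Python, from workcell import robot, cam, ticket, probe_bus gives the robot as it stands (robot), with the cameras (cam), the job (ticket) and the readings (probe_bus).
- The arm moves only by the shell command python3 drive.py 'ROWS'. ROWS is a JSON list of rows, 1 to 10 of them, each of 5 numbers: dx, dy, dz in m, then a turn about the tool's z in rad, then the finger opening in m; each row is the pose to reach, as a shift and turn from the pose commanded when the command began, along the tool's axes at that moment; what a row does not reach only later rows make up. A row lasts 1/10 s, in which the tool goes at most 0.05 m and 0.15 rad, less where a joint would pass 70% of its speed; a pose out of reach is approached as far as the arm can. The fingers move at their own pace and stop on an object; the grip force is fixed at half the most. Time passes only in rows, so rows that do not move let the fingers close. It prints the time, the measured TCP pose, the force, the opening and the grip force at its end.
- probe_bus.sense(): the state, without advancing time (a new reading comes with each control period).
- cam.read_camera(name): name is "side" or "top" or "wrist"; returns the picture (400x640x3 uint8, red, green, blue); there is no depth.
- cam.camera_info(name): a dict with "K" (3x3 intrinsics, pixels), "rvec" (rotation vector, rad) and "tvec" (3), from world to camera coordinates, as OpenCV has them; the wrist camera has in their place "T_tool_cam" (4x4, takes a point from camera to tool coordinates, whose origin is the TCP and whose axes are the flange's). Camera axes: x right, y down, z forward; pixel columns grow to the right and rows downward; lengths in m; the calibration is good to about 2 mm. The wrist camera is an equidistant fisheye: a pixel r from the principal point sees the ray r / f radians off the axis. A picture is of the moment at which its call begins: read the wrist's pose just before it. camera_info takes no time and is no camera call.
- ticket.finish_job(): hands the job in; it is judged then, once.
The state is a dict: "clock": time; "joint_pos": joint angles; "joint_velocities": joint speeds; "joint_torque": joint torques, N m; "eef_pos": TCP position; "tcp_rot": TCP orientation; "contact_force": force on the tool from outside, world axes, zero at the start; "torque": the same for the moment, N m; "gripper_width": finger opening in m; "grip_force": force on a finger pad.
Only numpy, scipy, OpenCV 4.12 (cv2) and the standard library are available. Lean on these libraries where they do the work, as an engineer would, in place of code of your own. Each camera call takes 0.05 s, during which the arm holds its last target. There are 200 camera calls.

## Task

Make room for more cells in the stacking cradle: with the fingertips press the red ratchet release on top of the yellow jaw and, keeping it pressed, push the jaw back along its bar, away from the cells, until its white pointer lines up with the orange marker. Then let go so that the ratchet locks the jaw there. Nothing needs gripping: do not lift or shift the blue cells or the screwdriver.

Things in the scene. Friction and masses are not known exactly. Their poses are not given: they have to be found in the camera images.
- cradle: Fixed blue cradle, base 210 (x) x 320 (y) x 12 mm. Origin: centre of its underside, on the bench. A toothed steel bar runs along its own y through the middle; the aluminium end plate (122 mm high) is at its -y end with two cells beside it; the jaw opens towards its +y, where a 62 mm high block ends the bar. A rail (top 42 mm up) on its +x side, 97 mm from the bar, carries the marker.
- jaw (a joint): Yellow jaw's position along the bar in m: 0 = nearest the cells, grows towards the cradle's +y as it opens, stop at 0.135. Locked both ways (does not yield to a 40 N push) while the release is up; with it pressed the jaw (about 1.5 kg) slides at about 1.5 N plus light damping, and locks wherever it is when the release comes up, settling into the nearest tooth (4 mm pitch, so up to 2 mm off).
- jaw_fin (a point): Middle of the inner face, at the top, of the jaw fin on the opening (+y) side. On the jaw head (80 x 64 mm, block top 130 mm above the bench) two upright fins (80 mm in x, 10 mm thick, tops 170 mm above the bench) stand 44 mm apart in y, with the red release between them: a fingertip pressing the release pushes the jaw by this fin. The jaw's plate, 150 mm wide in x, faces the cells.
- release (a joint): Travel of the red release in m: 0 = up (locked; up to 0.0025 if the pawl rides on a tooth), 0.008 = fully down. Pressed straight down: the jaw is free from 0.0035; press to 0.005 or more and keep it there while pushing. About 7 N start it, 9.4 N at the bottom. Its spring brings it up again as soon as it is let go.
- release_top (a point): Centre of the top face of the red release, a flat pad 70 mm (x) x 40 mm (y, along the bar), 150 mm above the bench when up, in the slot between the jaw's two fins (fin tops 20 mm higher; slot open at both x ends). Rides with the jaw. Axes as the cradle's.
- jaw_pointer (a point): Tip of the jaw's white pointer (8 mm wide in y), 51 mm above the bench, sticking out on the cradle's +x side, 92 mm from the bar; it is level in y with the centre of the release. Rides with the jaw. Axes as the cradle's.
- marker: Fixed orange block 18 x 10 (y) x 18 mm on the rail; origin at the centre of its underside, 103 mm from the bar, 42 mm above the bench; axes as the cradle's. The pointer is to end level with its centre along the cradle's y. The pointer passes it without touching.
- cell_a: Loose blue battery cell, 148 (x) x 27 (y) x 96 mm, 0.9 kg, standing in the cradle against the end plate; its top is 132 mm above the bench. Origin: centre of its underside.
- cell_b: The same kind of cell, standing in the cradle next to cell_a, a few mm or more from the closed jaw. Origin: centre of its underside.
- cell_new: The same kind of cell, standing on the bench on the robot's side of the cradle, waiting, its long side (own x) roughly along the bar. Origin: centre of its underside.
- screwdriver: Loose screwdriver, 200 mm long, orange handle, lying on the bench beyond the cradle's +x side. Origin on its underside; its own x points along the shaft to the tip.

How it is judged:
By the outcome, as a careful person would: the job done as asked, in the order asked, and still so for the second after the job is handed in, with the robot touching nothing.
It also fails if it takes over 40 s, if anything falls off the work surface, if the arm or the gripper's body presses on something with over 40 N, if the wrist force passes 120 N, or if a joint passes its speed limit or range.

## Working session

There is one attempt and no reset: what is moved stays moved. The work goes in short steps, Python scripts to look and compute and a shell command to move; the robot and the scene stay as the last step left them, time stands still between calls to the robot, and variables do not carry over. Pictures are saved under pics/ and viewed, at most 10 in all, crops included, and the job is handed in when it is done.

```bash
ls; mkdir -p pics; python3 - <<'E'
from workcell import robot, cam, ticket, probe_bus
import cv2
for n in ("top","side"):
    cv2.imwrite(f"pics/{n}0.png",cam.read_camera(n)[:,:,::-1])
    print(n,cam.camera_info(n))
s=probe_bus.sense();print(s["clock"],s["eef_pos"],s["tcp_rot"],s["contact_force"],s["gripper_width"],robot.tips_ahead)
E
```

```text
drive.py
pics
workcell.py
top {'K': array([[463.46890164,   0.        , 325.84270266],
       [  0.        , 463.46890164, 201.72273212],
       [  0.        ,   0.        ,   1.        ]]), 'rvec': array([ 2.13355599, -2.16049247,  0.14313912]), 'tvec': array([-0.01031842,  0.53907714,  0.84438245])}
side {'K': array([[445.18879772,   0.        , 316.13256324],
       [  0.        , 445.18879772, 200.34014635],
       [  0.        ,   0.        ,   1.        ]]), 'rvec': array([ 0.25686915, -2.61772269,  1.4970027 ]), 'tvec': array([0.51862818, 0.16227662, 0.85590515])}
0.1 [ 0.16185659 -0.52534977  0.23716333] [-3.14055846e+00 -8.27992298e-05  2.98787749e-01] [ 0.91553815  0.14602522 -0.56625296] 0.09306640269840812 0.019
```

View pics/top0.png

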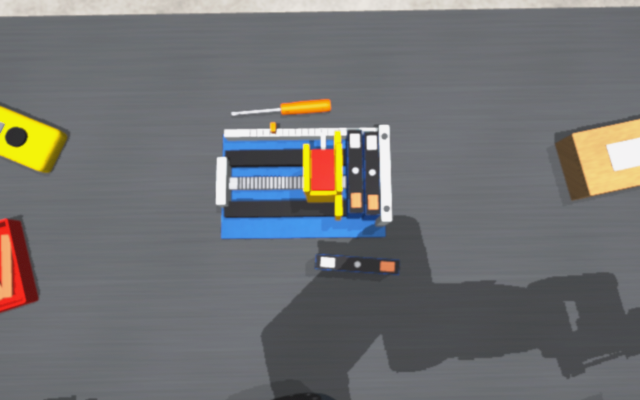

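View pics/side0.png

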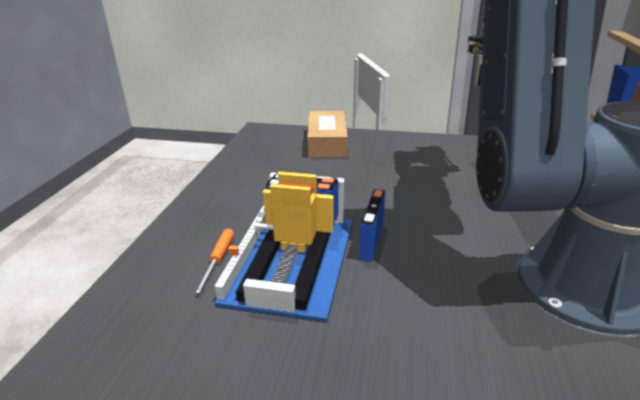

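The top view shows the red release at about (322,170), the white pointer at (323,142), the marker at (273,127) and the end block at (221,181). In the side view the jaw is at about (295,210) and the marker at (234,250).

```bash
cat > h.py <<'E'
import numpy as np,cv2
from workcell import robot, cam, ticket, probe_bus
from scipy.spatial.transform import Rotation as Ro
def ray(n,uv,pose=None):
    i=cam.camera_info(n);K=i["K"]
    R=cv2.Rodrigues(i["rvec"])[0];t=np.ravel(i["tvec"])
    d=R.T@np.linalg.inv(K)@[uv[0],uv[1],1.];return -R.T@t,d/np.linalg.norm(d)
def onz(n,uv,z):
    o,d=ray(n,uv);return o+d*(z-o[2])/d[2]
def cross(r1,r2):
    A=[];b=[]
    for o,d in(r1,r2):
        P=np.eye(3)-np.outer(d,d);A.append(P);b.append(P@o)
    return np.linalg.lstsq(np.vstack(A),np.hstack(b),rcond=None)[0]
def blobs(im,lo,hi,box,amin=8):
    h=cv2.cvtColor(im,cv2.COLOR_RGB2HSV);m=cv2.inRange(h,lo,hi)
    k=np.zeros_like(m);x0,y0,x1,y1=box;k[y0:y1,x0:x1]=m[y0:y1,x0:x1]
    return [(max(c,key=len) if 0 else c) for c in cv2.findContours(k,cv2.RETR_EXTERNAL,cv2.CHAIN_APPROX_NONE)[0] if cv2.contourArea(c)>=amin]
def desc(cs):
    for c in cs:
        M=cv2.moments(c);r=cv2.minAreaRect(c)
        print("  c",round(M["m10"]/M["m00"],1),round(M["m01"]/M["m00"],1),"bb",cv2.boundingRect(c),"area",M["m00"],"rect",np.round(r[0],1),np.round(r[1],1),round(r[2],1))
E
python3 - <<'E'
from h import *
t=cv2.imread("pics/top0.png")[:,:,::-1].copy();s=cv2.imread("pics/side0.png")[:,:,::-1].copy()
for nm,im,box in(("top",t,(215,95,400,245)),("side",s,(190,165,355,320))):
    for c,lo,hi in(("red",(0,170,90),(6,255,255)),("red2",(174,170,90),(180,255,255)),("orange",(7,170,90),(18,255,255)),("yellow",(19,150,90),(32,255,255)),("blue",(100,150,60),(120,255,255)),("white",(0,0,170),(180,40,255))):
        print(nm,c);desc(blobs(im,lo,hi,box))
a=cv2.resize(t[110:250,205:400],None,fx=4,fy=4,interpolation=cv2.INTER_CUBIC)
cv2.imwrite("pics/tcrop.png",a[:,:,::-1])
for p,z in(((322,170),.15),((273,127),.06),((323,138),.051)):print(p,onz("top",p,z))
E
```

```text
top red
  c 322.4 169.6 bb (312, 150, 22, 40) area 812.5 rect [322.5 169.5] [39. 21.] 90.0
top red2
top orange
  c 305.1 111.2 bb (281, 103, 50, 12) area 104.5 rect [306.  110.6] [ 7.3 49.8] 80.7
  c 306.6 101.4 bb (281, 99, 49, 7) area 34.0 rect [304.9 101.8] [ 2.5 48.2] 85.2
top yellow
  c 325.2 178.9 bb (302, 131, 42, 89) area 1167.0 rect [323.4 176. ] [87.9 41. ] 85.6
  c 272.5 126.6 bb (270, 123, 6, 9) area 30.5 rect [272.5 127. ] [8. 5.] 90.0
  c 306.0 105.9 bb (281, 101, 49, 11) area 300.0 rect [305.1 106. ] [ 7.6 48.2] 85.6
top blue
  c 267.3 195.0 bb (232, 190, 73, 11) area 639.5 rect [268. 195.] [10. 72.] 90.0
  c 301.4 226.2 bb (221, 188, 164, 51) area 3256.5 rect [302.3 212.9] [ 49.1 163.1] 89.5
  c 267.2 170.8 bb (232, 166, 70, 11) area 586.0 rect [266.5 170.8] [ 9.8 69.1] 88.9
  c 363.5 168.5 bb (363, 157, 2, 44) area 18.0 rect [363.5 178.5] [ 1. 43.] 0.0
  c 345.6 156.1 bb (343, 140, 5, 40) area 76.5 rect [345.  159.5] [39.  4.] 90.0
  c 329.4 143.5 bb (327, 140, 6, 8) area 34.0 rect [329.5 143.5] [7. 5.] 90.0
  c 265.2 144.9 bb (223, 138, 97, 18) area 678.0 rect [271.
[... 2735 characters left out ...]
275.6 bb (196, 259, 20, 34) area 66.5 rect [205.7 275.3] [ 2.7 37.6] 27.6
  c 240.5 249.1 bb (215, 206, 58, 82) area 572.0 rect [245.6 250.1] [19.2 93.3] 32.0
  c 273.8 181.3 bb (270, 179, 8, 5) area 22.0 rect [273.5 181. ] [4. 7.] 90.0
  c 340.4 179.8 bb (337, 177, 7, 6) area 21.0 rect [340.  179.5] [6. 5.] -0.0
  c 321.8 176.5 bb (317, 176, 12, 2) area 9.5 rect [322.5 176.5] [ 1. 11.] 90.0
  c 272.7 174.1 bb (269, 172, 9, 6) area 19.0 rect [273.3 174.1] [8.2 4.8] 9.5
  c 195.0 170.4 bb (190, 165, 16, 17) area 122.5 rect [197.5 173. ] [16. 15.] 90.0
(322, 170) [ 0.57686396 -0.01182034  0.15      ]
(273, 127) [0.68017749 0.08133018 0.06      ]
(323, 138) [ 0.65992037 -0.01320328  0.051     ]
```

View pics/tcrop.png

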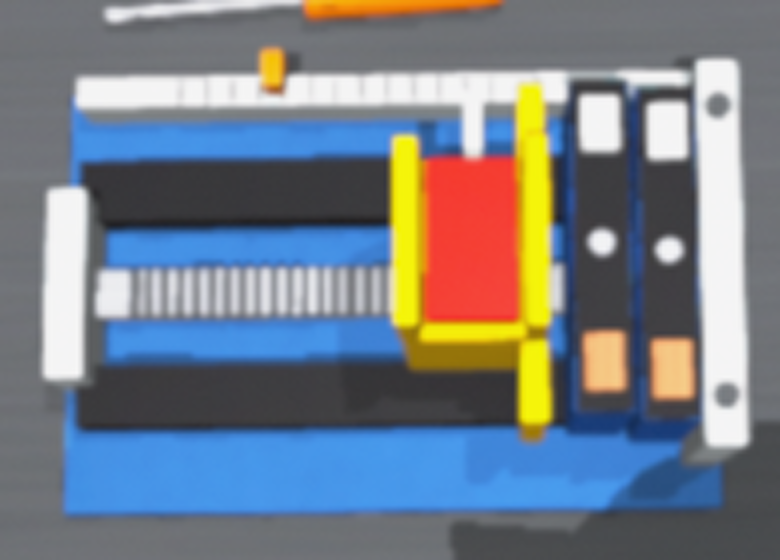

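The crop (4x, origin 205,110) shows the marker top face at about (272.8,126.3) full-frame. The pointer centre line is at column 323.3, and the base front edge runs from (221.5,238.5) to (385,236.5).

```bash
python3 - <<'E'
from h import *
C=lambda x,y:(205+x/4-.375,110+y/4-.375)
T=lambda x,y,z:onz("top",C(x,y),z)
def yaw(a,b):
    d=a-b;return np.arctan2(d[1],d[0])
print("dir of +y: base edge",yaw(T(66,514,.012),T(720,506,.012)),"rail top edge",yaw(T(78,78,.042),T(505,72,.042)),"bar",yaw(T(115,270,.04),T(390,266,.04)))
print("base corners",T(66,514,.012),T(720,506,.012))
print("pointer pts",T(473,130,.051),T(473,100,.051),"marker top",T(271,67,.06))
print("release",T(473,239,.15), "fin+y top", [T(x,y,.17) for x,y in((393,137),(418,137),(393,325),(418,325))])
# height check by triangulation: fin tops / marker in side
s=cv2.imread("pics/side0.png")
cv2.imwrite("pics/scrop.png",cv2.resize(s[165:300,200:350],None,fx=4,fy=4,interpolation=cv2.INTER_CUBIC))
E
```

```text
dir of +y: base edge 1.5705116658285123 rail top edge 1.5712683269973053 bar 1.5722467132227007
base corners [0.47380837 0.18696816 0.012     ] [ 0.47371815 -0.12995441  0.012     ]
pointer pts [ 0.65182612 -0.01287371  0.051     ] [ 0.66656423 -0.01303914  0.051     ] marker top [0.68141936 0.08252145 0.06      ]
release [ 0.57791046 -0.01329631  0.15      ] fin+y top [array([0.61682953, 0.01887125, 0.17      ]), array([0.61668778, 0.00860293, 0.17      ]), array([0.5386207 , 0.01928282, 0.17      ]), array([0.53848769, 0.00916017, 0.17      ])]
```

View pics/scrop.png

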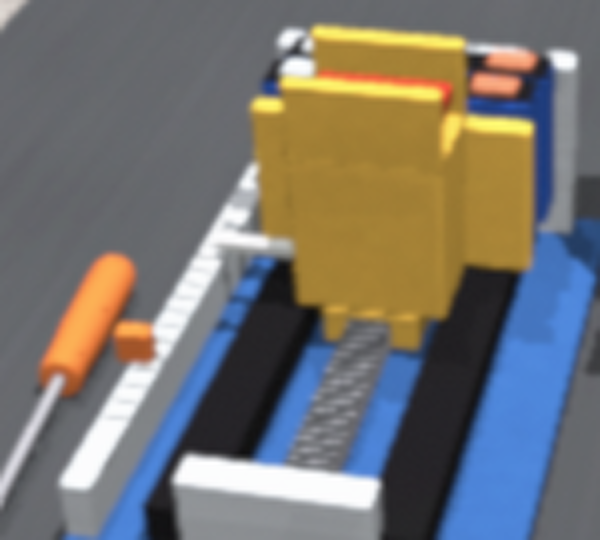

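Side crop (4x, origin 200,165): fin top corners at about (282,87) and (443,100), marker at (134,340). The cradle lies parallel to the world axes. I'll check heights by two-view rays and start the transfer with the fingers closed.

```bash
python3 - <<'E'
from h import *
C=lambda x,y:(205+x/4-.375,110+y/4-.375)
S=lambda x,y:(200+x/4-.375,165+y/4-.375)
for n,a,b in(("fin+x",(393,137),(282,86)),("fin-x",(393,325),(443,98)),("marker top+y edge",(261,67),(134,328)),("pointer tip-ish",(473,110),(218,238))):
    print(n,cross(ray("top",C(*a)),ray("side",S(*b))))
E
python3 drive.py '[[0.548,-0.367,-0.013,-1.272,0],[0.548,-0.367,-0.013,-1.272,0],[0.548,-0.367,-0.013,-1.272,0],[0.548,-0.367,-0.013,-1.272,0],[0.548,-0.367,-0.013,-1.272,0],[0.548,-0.367,-0.013,-1.272,0],[0.548,-0.367,-0.013,-1.272,0],[0.548,-0.367,-0.013,-1.272,0],[0.548,-0.367,-0.013,-1.272,0],[0.548,-0.367,-0.013,-1.272,0]]'
```

```text
fin+x [0.61614346 0.01875485 0.16750691]
fin-x [0.53659171 0.01903715 0.16876598]
marker top+y edge [0.67909583 0.08658226 0.06253689]
pointer tip-ish [ 0.6649354  -0.01234376  0.0515657 ]
clock: 1.1
eef_pos: [0.4779, -0.1356, 0.2475]
tcp_rot: [-3.141, 0.0, 1.574]
contact_force: [-0.1, -1.2, 0.2]
gripper_width: 0.0177
grip_force: 0.0
```

```bash
python3 drive.py '[[0.125,0.1,0,0,0],[0.125,0.1,0,0,0],[0.125,0.1,0,0,0],[0.125,0.1,0,0,0],[0.125,0.1,0,0,0],[0.125,0.1,0,0,0]]'
python3 - <<'E'
from h import *
cv2.imwrite("pics/top1.png",cv2.resize(cam.read_camera("top")[90:250,205:405],None,fx=4,fy=3.75)[:,:,::-1])
im=cam.read_camera("wrist");cv2.imwrite("pics/w1.png",im[:,:,::-1])
s=probe_bus.sense();print(s["eef_pos"],s["tcp_rot"],s["contact_force"]);print(cam.camera_info("wrist"))
E
```

```text
clock: 1.7
eef_pos: [0.5763, -0.0133, 0.2472]
tcp_rot: [-3.141, 0.0, 1.571]
contact_force: [-0.7, -0.2, -0.1]
gripper_width: 0.0005
grip_force: 0.0
[ 0.57628981 -0.01376572  0.24755663] [-3.14127121e+00  1.84119077e-04  1.56934345e+00] [-0.66400679 -0.15205595  0.46348476]
{'K': array([[309.70691629,   0.        , 317.86701489],
       [  0.        , 309.70691629, 202.45393032],
       [  0.        ,   0.        ,   1.        ]]), 'T_tool_cam': array([[-1.12998074e-03, -9.62191219e-01, -2.72372505e-01,
         7.51161576e-02],
       [ 9.99999276e-01, -1.20012455e-03,  9.09393530e-05,
         1.73485090e-04],
       [-4.14381977e-04, -2.72372205e-01,  9.62191878e-01,
        -1.47606654e-01],
       [ 0.00000000e+00,  0.00000000e+00,  0.00000000e+00,
         1.00000000e+00]])}
```

View pics/w1.png

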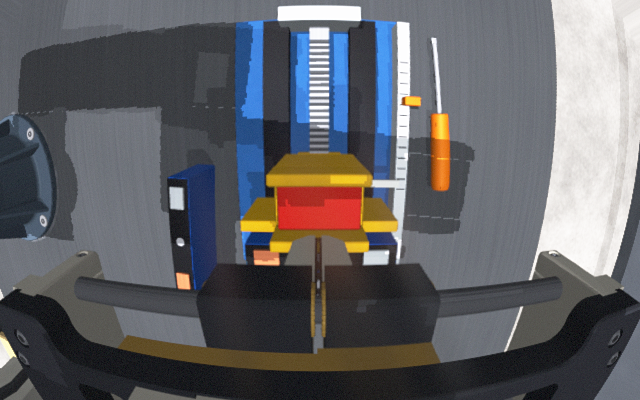

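Wrist view: the red pad at (320,208) sits between the fins (rows ~160–240), the pointer is at (385,184) and the marker at (412,101). The tool is centred in x. Descending to just above the pad.

```bash
python3 drive.py '[[0,0.001,0.03,0,0],[0,0.001,0.055,0,0],[0,0.001,0.07,0,0],[0,0.001,0.075,0,0],[0,0.001,0.075,0,0]]'
```

```text
clock: 2.3
eef_pos: [0.5776, -0.0133, 0.1725]
tcp_rot: [-3.141, 0.0, 1.57]
contact_force: [-0.0, 0.2, 0.2]
gripper_width: 0.0004
grip_force: 0.0
```

```bash
python3 drive.py '[[0,0,0.002,0,0],[0,0,0.004,0,0],[0,0,0.006,0,0],[0,0,0.007,0,0],[0,0,0.007,0,0]]'
```

```text
clock: 2.8
eef_pos: [0.5784, -0.0127, 0.1667]
tcp_rot: [3.14, 0.001, 1.571]
contact_force: [-2.7, -0.5, 6.7]
gripper_width: 0.0008
grip_force: 3.9
```

```bash
python3 drive.py '[[0,0,0.002,0,0],[0,0,0.004,0,0],[0,0,0.004,0,0]]'
```

```text
clock: 3.1
eef_pos: [0.5785, -0.0128, 0.1627]
tcp_rot: [3.14, 0.001, 1.571]
contact_force: [-2.0, -1.1, 8.9]
gripper_width: 0.0006
grip_force: 4.5
```

```bash
python3 drive.py '[[0.004,0,0,0,0],[0.008,0,0,0,0],[0.013,0,0,0,0],[0.018,0,0,0,0],[0.024,0,0,0,0],[0.03,0,0,0,0],[0.036,0,0,0,0],[0.042,0,0,0,0],[0.047,0,0,0,0],[0.05,0,0,0,0]]'
cat > look.py <<'E'
import sys
from h import *
s=probe_bus.sense();print(s["eef_pos"],s["contact_force"])
im=cam.read_camera("wrist");cv2.imwrite(f"pics/w{sys.argv[1]}.png",im[:,:,::-1])
tp=cam.read_camera("top");cv2.imwrite(f"pics/t{sys.argv[1]}.png",tp[:,:,::-1])
cv2.imwrite(f"pics/tc{sys.argv[1]}.png",cv2.resize(tp[105:205,215:365],None,fx=5,fy=5,interpolation=cv2.INTER_CUBIC)[:,:,::-1])
E
python3 look.py 2
```

```text
clock: 4.1
eef_pos: [0.5786, 0.0376, 0.163]
tcp_rot: [3.139, 0.0, 1.571]
contact_force: [-2.1, -2.0, 9.2]
gripper_width: 0.0005
grip_force: 4.4
[0.57858463 0.037591   0.16298471] [-2.05163564 -1.96195026  9.22745999]
```

View pics/tc2.png

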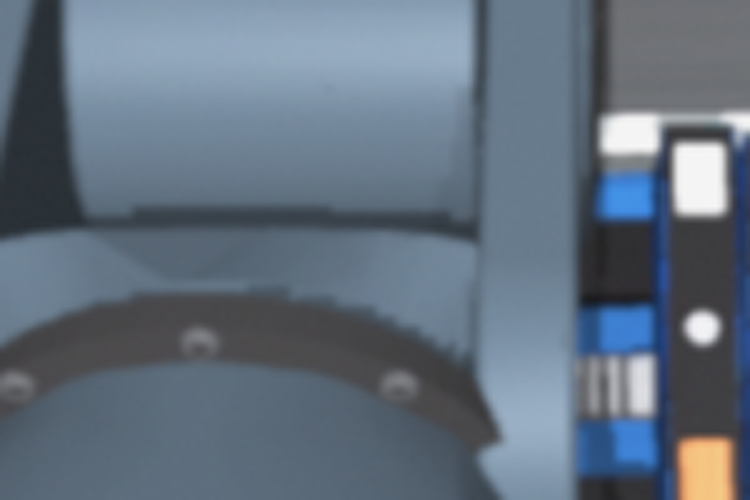

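The arm hides the jaw from the top camera. The cells have not moved and the bar behind the jaw is uncovered, so the jaw is sliding. I'll use the wrist view.

View pics/w2.png

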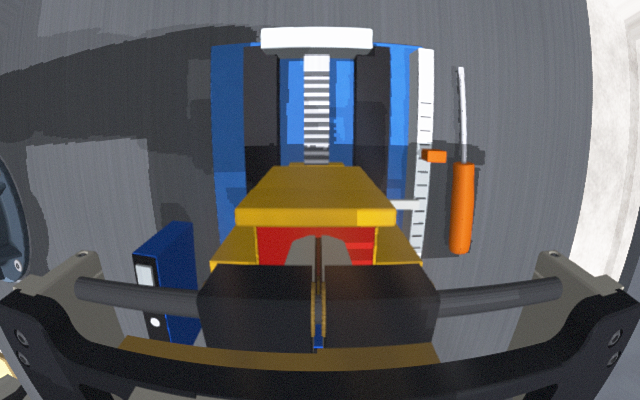

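Wrist view: pointer at (403,204), marker at (434,156). I'll measure both by rays, and use the first wrist picture as a bias check.

```bash
cat > wm.py <<'E'
import sys
from h import *
def wray(uv,p,rpy):
    i=cam.camera_info("wrist");K=i["K"];T=i["T_tool_cam"]
    a=np.array([(uv[0]-K[0,2])/K[0,0],(uv[1]-K[1,2])/K[1,1]]);r=np.hypot(*a)
    d=np.r_[a/r*np.sin(r),np.cos(r)];R=Ro.from_euler("xyz",rpy).as_matrix()
    return p+R@T[:3,3],R@T[:3,:3]@d
def wz(uv,z,p,rpy):
    o,d=wray(uv,p,rpy);return o+d*(z-o[2])/d[2]
def measure(im,p,rpy,pbox,mbox):
    x0,y0,x1,y1=pbox;g=im[y0:y1,x0:x1].astype(float)
    w=np.where((g.min(2)>150),1.,0);yy,xx=np.mgrid[y0:y1,x0:x1]
    pt=(np.sum(w*xx)/w.sum(),np.sum(w*yy)/w.sum())
    print("pointer px",np.round(pt,1),"n",w.sum(),"world",np.round(wz(pt,.051,p,rpy),4))
    x0,y0,x1,y1=mbox;h=cv2.cvtColor(im,cv2.COLOR_RGB2HSV)[y0:y1,x0:x1]
    w=((h[...,0]>5)&(h[...,0]<25)&(h[...,1]>150)&(h[...,2]>90));ys,xs=np.nonzero(w)
    a,b,c=ys.min()+y0,ys.max()+y0,xs.mean()+x0
    print("marker rows",a,b,"V by row",[int(h[r][w[r]][:,2].mean()) for r in range(ys.min(),ys.max()+1)],
      "top-edge@.06",np.round(wz((c,a-.5),.06,p,rpy),4),"centroid@.06",np.round(wz((c,(a+b)/2),.06,p,rpy),4),"low@.06",np.round(wz((c,b+.5),.06,p,rpy),4))
E
python3 - <<'E'
from wm import *
L=lambda n:cv2.imread(n)[:,:,::-1].copy()
measure(L("pics/w1.png"),np.array([.57629,-.01377,.24756]),[-np.pi,0,1.570],(372,176,392,194),(400,90,425,112))
s=probe_bus.sense()
measure(L("pics/w2.png"),s["eef_pos"],[np.pi,0,1.571],(396,196,412,214),(420,145,450,167))
E
```

```text
pointer px [381.8 183.4] n 155.0 world [ 0.6502 -0.0134  0.051 ]
marker rows 96 105 V by row [231, 252, 241, 240, 239, 239, 237, 239, 237, 233] top-edge@.06 [0.6796 0.0881 0.06  ] centroid@.06 [0.6797 0.0825 0.06  ] low@.06 [0.6798 0.0769 0.06  ]
pointer px [403.6 204.4] n 155.0 world [0.6556 0.0378 0.051 ]
marker rows 149 162 V by row [107, 128, 192, 207, 209, 208, 208, 208, 210, 210, 226, 239, 237, 197] top-edge@.06 [0.6776 0.0896 0.06  ] centroid@.06 [0.678  0.0836 0.06  ] low@.06 [0.6784 0.0776 0.06  ]
```

The jaw rides with the finger: pointer at y=0.0378, marker at 0.0825. About 44.7 mm remains.

```bash
python3 drive.py '[[0.004,0,0,0,0],[0.009,0,0,0,0],[0.015,0,0,0,0],[0.021,0,0,0,0],[0.027,0,0,0,0],[0.033,0,0,0,0],[0.038,0,0,0,0],[0.042,0,0,0,0],[0.0445,0,0,0,0],[0.0445,0,0,0,0]]'
python3 look.py 3; python3 - <<'E'
from wm import *
s=probe_bus.sense();im=cv2.imread("pics/w3.png")[:,:,::-1].copy()
h=cv2.cvtColor(im,cv2.COLOR_RGB2HSV)
desc(blobs(im,(6,150,90),(18,255,255),(400,120,480,260)))
measure(im,s["eef_pos"],[np.pi,0,1.571],(396,196,412,214),(425,170,456,225))
E
```

```text
clock: 5.2
eef_pos: [0.5787, 0.0824, 0.163]
tcp_rot: [3.139, -0.0, 1.571]
contact_force: [-1.6, 0.9, 8.1]
gripper_width: 0.0003
grip_force: 4.4
[0.57869191 0.08241332 0.16304552] [-1.57699947  0.89257556  8.08453874]
  c 457.1 231.8 bb (445, 202, 25, 58) area 1119.0 rect [457.4 231.2] [21.8 57.7] 5.2
  c 430.5 204.5 bb (419, 197, 23, 16) area 259.0 rect [430.5 204.5] [15.1 21.6] 84.3
pointer px [403.5 204.5] n 160.0 world [0.6556 0.082  0.051 ]
marker rows 197 224 V by row [116, 125, 124, 124, 164, 222, 212, 208, 208, 208, 210, 213, 216, 216, 217, 161, 151, 155, 153, 154, 155, 147, 158, 150, 150, 153, 157, 158] top-edge@.06 [0.6871 0.0919 0.06  ] centroid@.06 [0.6886 0.0789 0.06  ] low@.06 [0.6903 0.0656 0.06  ]
```

View pics/w3.png

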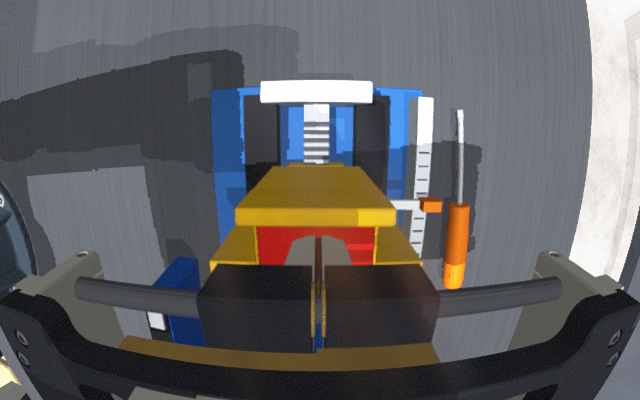

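The pointer (403.5,204.5) is level with the marker (431,205), agreeing to about 0.5 mm. Letting go by lifting straight up.

```bash
python3 drive.py '[[0,0,-0.012,0,0],[0,0,-0.035,0,0],[0,0,-0.07,0,0],[0,0,-0.08,0,0],[0,0,-0.08,0,0]]'
python3 - <<'E'
from wm import *
s=probe_bus.sense();im=cam.read_camera("wrist");cv2.imwrite("pics/w4.png",im[:,:,::-1]);print(s["eef_pos"])
desc(blobs(im,(6,150,180),(18,255,255),(380,90,450,260)))
r=blobs(im,(0,170,90),(5,255,255),(230,100,420,260));desc(r)
g=im[:,370:395].min(2)>150
print([ (y,int(g[y].sum())) for y in range(150,215) if g[y].sum()>5])
np.save("pics/p.npy",np.r_[s["eef_pos"],s["tcp_rot"]])
E
```

```text
clock: 5.8
eef_pos: [0.5786, 0.082, 0.2433]
tcp_rot: [3.138, -0.0, 1.571]
contact_force: [-0.8, -0.3, -0.8]
gripper_width: 0.0006
grip_force: 0.0
[0.57855596 0.08201437 0.24331465]
  c 433.5 225.3 bb (423, 188, 19, 71) area 913.0 rect [432.8 222.9] [17.  70.7] 3.4
  c 407.2 185.9 bb (400, 182, 15, 9) area 107.0 rect [407. 186.] [ 8. 14.] 90.0
  c 315.9 208.9 bb (274, 188, 85, 43) area 3462.0 rect [316. 209.] [42. 84.] 90.0
[(180, 11), (181, 25), (182, 25), (183, 25), (184, 25), (185, 25), (186, 25), (187, 25)]
```

```bash
python3 - <<'E'
from wm import *
p=np.load("pics/p.npy")
print(wz((382,184),.051,p[:3],p[3:]),wz((407,186),.06,p[:3],p[3:]))
E
python3 drive.py '[[-0.05,0,-0.03,0,0],[-0.1,0,-0.03,0,0],[-0.15,0,-0.03,0,0],[-0.2,0,-0.03,0,0],[-0.25,0,-0.03,0,0],[-0.3,0,-0.03,0,0],[-0.35,0,-0.03,0,0],[-0.4,0,-0.03,0,0],[-0.4,0,-0.03,0,0],[-0.4,0,-0.03,0,0]]'
python3 look.py 5
```

```text
[0.65251182 0.08264039 0.051     ] [0.67982827 0.08253826 0.06      ]
clock: 6.85
eef_pos: [0.5772, -0.319, 0.2693]
tcp_rot: [-3.139, -0.002, 1.569]
contact_force: [-0.4, 0.7, -0.2]
gripper_width: 0.0003
grip_force: 0.0
[ 0.57718104 -0.3190301   0.26934337] [-0.39783662  0.68797961 -0.24329881]
```

View pics/tc5.png

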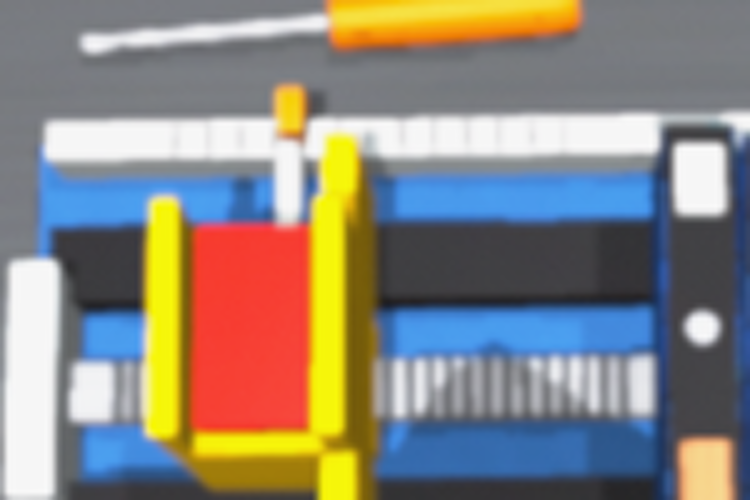

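The top crop shows the pointer (288,180) in line with the marker (290,110), the release up, and the cells and screwdriver where they were.

```bash
python3 -c "
from workcell import robot, cam, ticket, probe_bus
print(ticket.finish_job())"
```

```text
the job is handed in; nothing more can be done
None
```

The jaw is open, with its white pointer level with the orange marker to about 0.1 mm by the wrist camera. The release is up, the cells and screwdriver show no movement in the final view, the arm is clear, and the job was handed in at about 7 s.

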